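# Crack the oxygen cylinder valve with one finger

### The job

Crack the valve of the oxygen cylinder in the vise before its regulator is fitted: with one finger push the arm of the T-handle key round anticlockwise (seen from above) until its red end points the same way as the green pointer, without going well past it, and leave it standing there for a second. Then push it back clockwise until the valve is fully shut against its stop, and take the finger away. Push gently and do not grip the key or lift it off its spindle, and leave the gauge, regulator and spanner where they lie.

Things in the scene. Friction and masses are not known exactly. Their poses are not given: they have to be found in the camera images.
- tkey: steel T-handle key on the valve's square spindle, 0.2 kg, loose: it lifts off upward if carried. Origin: underside of its socket (20 mm diameter, 30 mm high), on the vertical turning axis; x axis (does not turn): where the red end points when shut. Level round crossbar, 10 mm diameter, 67 mm to each side, centre line 36 mm above the origin, 25 mm of free space below it beyond 20 mm from the axis.
- key_turn (a joint): turn of the key in rad: 0 = valve fully shut (hard stop; starts there), grows anticlockwise seen from above (opening), hard stop at 2.3. It stays where it is left; turning takes about 0.12 N m (2.5 N pushed at 48 mm from the axis).
- key_axis (a point): point on the key's vertical turning axis at the height of the crossbar's centre line; x axis along the bar towards the red end.
- key_red (a point): centre of the bar's red end (outer 24 mm is a red sleeve, 14 mm diameter), 65 mm from the turning axis, on the bar's centre line; x axis along the bar, outwards. Either end of the bar may be pushed; only this one is red.
- mark_tip (a point): outer end of the fixed, level, flat green pointer on a black collar round the cylinder's neck; 94 mm from the key's axis, 69 mm below the crossbar's centre line; 8 mm wide, outer 22 mm 16 mm wide. x axis along the pointer, outwards. It stands 0.9 to 1.7 rad anticlockwise of the red end's shut direction.
- vise: small blue cast-iron vise bolted to the 12 mm steel plate, jaws 90 mm wide, 132 mm high, gripping an upright white oxygen cylinder (63 mm diameter, up to 218 mm) with a 24 mm square brass valve up to 248 mm. Fixed. Origin: on the plate's top, under the cylinder's axis, which is also the key's; x axis from screw handle to fixed jaw.
- gauge: round chrome pressure gauge lying face up on the plate, 63 mm diameter, 29 mm high, 22 mm brass stem. Origin: centre of its underside. Leave alone.
- regulator: brass oxygen regulator standing on the plate, 52 mm diameter foot, 92 mm high with its green knob, outlets to its side reach 54 mm. Origin: centre of its underside. Leave alone.
- spanner: flat red plastic spanner lying on the plate, 156 mm long, 30 mm wide, 8 mm thick. Origin: centre of its underside. Leave alone.

How it is judged:
By the outcome, as a careful person would: the job done as asked, in the order asked, and still so for the second after the job is handed in, with the robot touching nothing.
It also fails if it takes over 64 s, if anything falls off the work surface, if the arm or the gripper's body presses on something with over 40 N, if the wrist force passes 120 N, or if a joint passes its speed limit or range.

### The arm

A 6-joint arm with a two-finger parallel gripper is mounted at the origin on the work surface. World frame = base frame: x ahead of the robot, y to its left, z up, the work surface at z = 0. Lengths are in m, angles in rad, forces in N, time in s.
With the tool pointing down it reaches from about 0.275 to 0.725 m from the base axis. Payload 5.6 kg.
Tool frame: the origin (TCP) lies midway between the tips of the shut fingers; the grasp point (between the pads) lies robot.hold_point_z behind it (robot.hold_point_z is the distance from the TCP to the grasp point, in m); z points along the fingers, y is the direction in which the jaws open and shut (so a half turn about z gives the same grasp; the last joint's range is limited). The gripper opens to 85 mm and grips with 20 to 120 N. Pads are 22 mm wide; open, the fingers measure 114 mm over their backs; the gripper's body (76 mm by 85 mm) begins 54 mm behind the grasp point. The pads swing forward as they close: fully open they stand 13 mm farther back than shut.
Start: joints at [1.624, 0.255, 0.108, 0, -1.424, -0.285], TCP at [0.126, 0.535, 0.231] pointing down, gripper open.
Joint ranges: [-2.95, 2.95], [-1.21, 1.97], [-1.09, 1.5], [-2.87, 1.71], [-2.94, -0.07], [-3.05, 3.05]. Speed limits (rad/s): [2.57, 2.57, 3.14, 3.14, 3.14, 3.14].

### API

Orientations are given as a rotation vector (axis times angle).
In Python, from plant import robot gives the robot as it stands.
- The arm moves only by the tool carry_out, never from a script. Its argument "steps" is a list that holds one entry, the list of rows, each a list of 5 numbers: the finger opening in mm, from 0 to 85.4, then the shift along the tool's x, y, z in mm, then the turn about the tool's z in degrees. A call has exactly 10 rows; each row is the pose to reach, as a shift and turn from the pose commanded when the call began, along the tool's axes at that moment; what a row does not reach only later rows make up. A row lasts 1/12 s, in which the tool goes at most 41.7 mm and 7.16 degrees, less where a joint would pass 70% of its speed; a pose out of reach is approached as far as the arm can. A call with a gripper value outside its range is refused whole. The fingers move at their own pace and stop on an object; "force" is the grip in N (left out, the last holds). Time passes only in rows, so rows that repeat a pose let the fingers close, or fill a call up. It gives the time, the measured TCP pose, the force and the opening at its end, in the units of the state.
- robot.get_state(): the state, without advancing time (a new reading comes with each control period).
- robot.camera(name): name is "scene" or "top" or "wrist"; returns the picture (420x560x3 uint8, red, green, blue); there is no depth.
- robot.get_calibration(name): a dict with "intrinsics" (3x3 intrinsics, pixels), "rvec" (rotation vector, rad) and "tvec" (3), from world to camera coordinates, as OpenCV has them; the wrist camera has in their place "hand_eye" (4x4, takes a point from camera to tool coordinates, whose origin is the TCP and whose axes are the flange's). Camera axes: x right, y down, z forward; pixel columns grow to the right and rows downward; lengths in m; the calibration is good to about 2 mm. A picture is of the moment at which its call begins: read the wrist's pose just before it. get_calibration takes no time and is no camera call.
- robot.hand_in(): hands the job in, once; it reports no verdict.
The state is a dict: "t": time; "joint_positions": joint angles; "joint_velocities": joint speeds; "tau": joint torques, N m; "eef_pos": TCP position; "tcp_rot": TCP orientation; "contact_force": force on the tool from outside, world axes, zero at the start; "moment": the same for the moment, N m; "grip_width": finger opening in m.
Only numpy, scipy, OpenCV 4.12 (cv2) and the standard library are available. Lean on these libraries where they do the work, as an engineer would, in place of code of your own. Each camera call takes 0.05 s, during which the arm holds its last target. There are 200 camera calls.

## Working session

There is one attempt and no reset: what is moved stays moved. The work goes in short steps, Python scripts to look and compute and a tool call to move; the robot and the scene stay as the last step left them, time stands still between calls to the robot, and variables do not carry over. Pictures are saved under pics/ and viewed, about 8 in all and at most 12, crops included, and the job is handed in when it is done.

Besides the shell and the picture viewer there is one more tool, called after ">>>" as name(argument=value, ...) on one line, values as JSON. carry_out: Moves the arm, as the interface text tells. Its arguments: {"type":"object","properties":{"steps":{"type":"array","items":{"type":"array","items":{"type":"array","items":{"type":"number"}}}},"force":{"type":"number"}},"required":["steps"]}

```bash
mkdir -p pics; python3 - <<'E'
from plant import robot
import cv2,numpy as np
np.set_printoptions(precision=4,suppress=True)
s=robot.get_state();print({k:np.round(v,4) for k,v in s.items()},robot.hold_point_z)
for n in("scene","top","wrist"):
    im=robot.camera(n);cv2.imwrite(f"pics/{n}0.png",im[:,:,::-1]);print(n,robot.get_calibration(n))
a=cv2.imread("pics/scene0.png");b=cv2.imread("pics/top0.png")
cv2.imwrite("pics/both0.png",cv2.resize(np.vstack([a,b]),(560,600)) if 0 else np.hstack([a,b])[:, :] if 0 else cv2.resize(np.hstack([a,b]),(800,300)))
E
```

```text
{'t': np.float64(0.0), 'joint_positions': array([ 1.6236,  0.2558,  0.107 , -0.0005, -1.4239, -0.2846]), 'joint_velocities': array([ 0.0016,  0.    ,  0.0005, -0.0006, -0.001 , -0.0005]), 'tau': array([  0.0006, -38.6632,  23.7937,   5.365 ,  -0.0062,  -0.    ]), 'eef_pos': array([0.1262, 0.5348, 0.2304]), 'tcp_rot': array([ 3.1186, -0.3631, -0.0002]), 'contact_force': array([-0.6306, -0.5263,  0.1108]), 'moment': array([-0.0625, -0.0453,  0.0454]), 'grip_width': np.float64(0.0855)} 0.0187
scene {'intrinsics': array([[399.3411,   0.    , 277.0147],
       [  0.    , 399.3411, 211.3144],
       [  0.    ,   0.    ,   1.    ]]), 'rvec': array([ 2.2456,  1.197 , -0.3877]), 'tvec': array([-0.2997, -0.2579,  1.449 ])}
top {'intrinsics': array([[518.7367,   0.    , 285.1991],
       [  0.    , 518.7367, 211.2103],
       [  0.    ,   0.    ,   1.    ]]), 'rvec': array([ 2.1933, -2.141 ,  0.1227]), 'tvec': array([-0.0384,  0.5679,  1.2123])}
wrist {'intrinsics': array([[356.5943,   0.    , 288.4303],
       [  0.    , 356.5943, 209.0614],
       [  0.    ,   0.    ,   1.    ]]), 'hand_eye': array([[ 0.0012, -0.9444, -0.3289,  0.085 ],
       [ 1.    ,  0.0009,  0.0012,  0.0005],
       [-0.0008, -0.3289,  0.9444, -0.1435],
       [ 0.    ,  0.    ,  0.    ,  1.    ]])}
```

View pics/scene0.png

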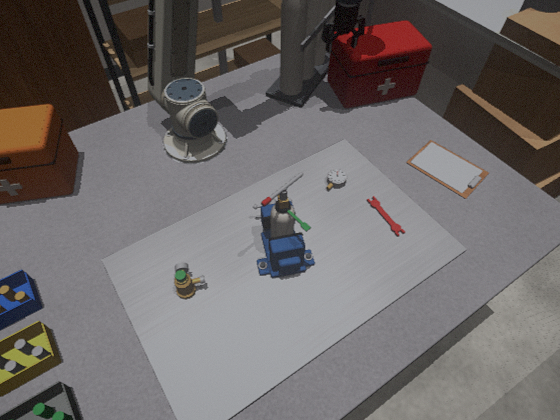

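View pics/top0.png

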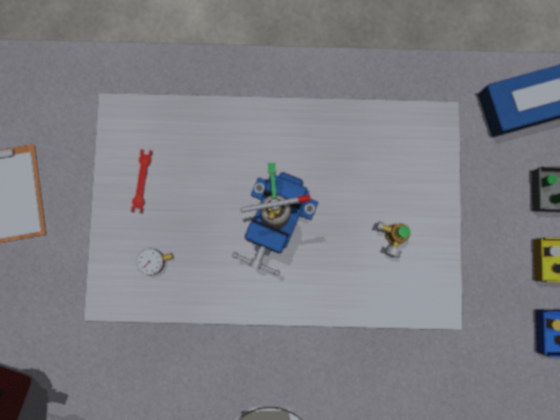

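The scene view shows the key's red end at about (266,201) and the green pointer's tip at about (308,227). In the top view the red end is at about (305,199), the pointer's tip at (272,167) and the far bar end at (243,209). Next I'll triangulate these.

```bash
cat > h.py <<'E'
from plant import robot
import cv2,numpy as np
np.set_printoptions(precision=4,suppress=True)
def cal(n,s=None):
    c=robot.get_calibration(n);K=c["intrinsics"]
    if n!="wrist":
        R=cv2.Rodrigues(c["rvec"])[0];t=c["tvec"]
    else:
        T=np.eye(4);T[:3,:3]=cv2.Rodrigues(s["tcp_rot"])[0];T[:3,3]=s["eef_pos"]
        M=np.linalg.inv(T@c["hand_eye"]);R,t=M[:3,:3],M[:3,3]
    return K,R,t
def ray(C,p):
    K,R,t=C;d=R.T@np.linalg.solve(K,[p[0],p[1],1.]);return -R.T@t,d
def plane(C,p,z):
    o,d=ray(C,p);return o+d*(z-o[2])/d[2]
def tri(C1,p1,C2,p2):
    P=lambda C:C[0]@np.c_[C[1],C[2]]
    X=cv2.triangulatePoints(P(C1),P(C2),np.array(p1,float),np.array(p2,float));return (X[:3]/X[3]).ravel()
def proj(C,X):
    x=C[0]@(C[1]@np.asarray(X)+C[2]);return x[:2]/x[2]
def mask(im,col):
    h=cv2.cvtColor(im,cv2.COLOR_BGR2HSV)
    if col=="red": return (((h[...,0]<8)|(h[...,0]>172))&(h[...,1]>140)&(h[...,2]>60)).astype(np.uint8)
    return ((h[...,0]>50)&(h[...,0]<85)&(h[...,1]>110)&(h[...,2]>50)).astype(np.uint8)
def blobs(im,col,roi,mn=10):
    x0,y0,x1,y1=roi;m=np.zeros(im.shape[:2],np.uint8);m[y0:y1,x0:x1]=mask(im,col)[y0:y1,x0:x1]
    n,l,st,c=cv2.connectedComponentsWithStats(m)
    out=[]
    for i in range(1,n):
        if st[i,4]>=mn:
            y,x=np.nonzero(l==i);P=np.c_[x,y].astype(float);mu=P.mean(0)
            u=np.linalg.svd(P-mu,full_matrices=False)[2][0];q=(P-mu)@u
            out.append((st[i,4],mu,mu+u*q.min(),mu+u*q.max()))
    return out
E
python3 - <<'E'
from h import *
for n,roi in(("scene",(230,160,330,260)),("top",(230,150,330,260))):
    im=cv2.imread(f"pics/{n}0.png")
    for c in("red","green"):
        for b in blobs(im,c,roi,5):print(n,c,*b)
a=cv2.imread("pics/scene0.png")[165:265,235:335];b=cv2.imread("pics/top0.png")[150:250,225:325]
cv2.imwrite("pics/crop0.png",cv2.resize(np.hstack([a,b]),(800,400),interpolation=cv2.INTER_CUBIC))
E
```

```text
scene red 36 [266.2778 200.5278] [269.963  197.9472] [262.7157 203.0221]
scene green 76 [299.8158 221.3684] [287.6757 210.2614] [307.6199 228.5085]
top red 58 [303.8276 198.3276] [309.0055 197.022 ] [298.655  199.6318]
top green 158 [272.2468 179.2911] [271.0595 163.8417] [273.6101 197.03  ]
```

View pics/crop0.png

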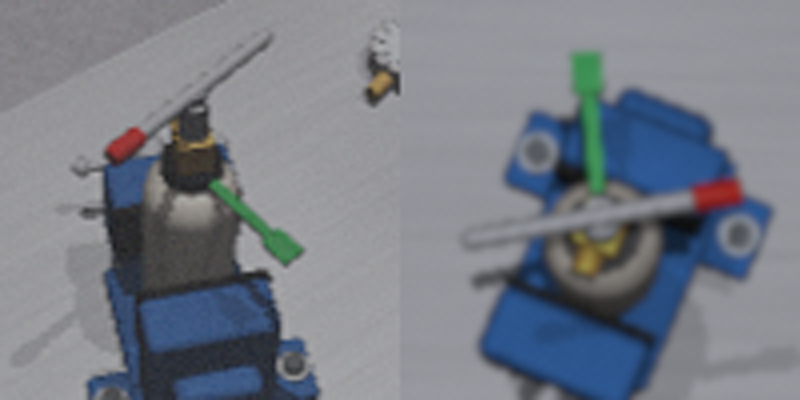

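```bash
python3 - <<'E'
from h import *
S=cal("scene");T=cal("top")
r=tri(S,(262.3,203.2),T,(309.5,197.1));f=tri(S,(302,174.3),T,(241.2,209.8))
g=tri(S,(307.8,228.5),T,(271.4,164.2)); rc=tri(S,(266.3,200.5),T,(303.83,198.33))
ax=(r+f)/2
print("red",r,"far",f,"len",np.linalg.norm(r-f),"axis",ax,"redc",rc)
print("green",g,"dist",np.linalg.norm((g-ax)[:2]),ax[2]-g[2])
a=lambda v:np.arctan2(v[1],v[0])
print("shut",a(r-f),"mark",a(g-ax),a(g-ax)-a(r-f))
for z in(.28,.29,.30,.31):
  R=plane(T,(309.5,197.1),z);F=plane(T,(241.2,209.8),z);G=plane(T,(271.4,164.2),z-.069);A=(R+F)/2
  print(z,np.linalg.norm(R-F),A,np.linalg.norm((G-A)[:2]),a(R-F),a(G-A))
s=robot.get_state();Rt=cv2.Rodrigues(s["tcp_rot"])[0];print(Rt)
for n,p in(("gauge",(150,262)),("reg",(400,234)),("spanner",(142,182)),("fixedjaw",(290,190)),("screw",(257,262))):print(n,plane(T,p,.03))
E
```

```text
red [ 0.5696 -0.0687  0.2858] far [0.5433 0.0621 0.2795] len 0.13351073444029982 axis [ 0.5564 -0.0033  0.2826] redc [ 0.5673 -0.0574  0.2854]
green [0.6467 0.0084 0.2137] dist 0.09098425842563025 0.06893552363621241
shut -1.3718676128028053 mark 0.1288818223818539 1.5007494351846593
0.28 0.13317662731335878 [ 0.556  -0.0048  0.28  ] 0.09084524989425855 -1.3609867525895316 0.12740889655083096
0.29 0.13182743789409104 [ 0.5548 -0.005   0.29  ] 0.09006686912378363 -1.3609867525895325 0.12741319251148245
0.3 0.13047824847482337 [ 0.5535 -0.0051  0.3   ] 0.08928848835500003 -1.3609867525895327 0.12741756337301352
0.31 0.12912905905555566 [ 0.5523 -0.0053  0.31  ] 0.08851010758795212 -1.360986752589533 0.12742201111151716
[[ 0.9732 -0.2298 -0.0003]
 [-0.2298 -0.9732 -0.0015]
 [ 0.0001  0.0015 -1.    ]]
gauge [0.4399 0.2928 0.03  ]
reg [ 0.5207 -0.3003  0.03  ]
spanner [0.6312 0.3221 0.03  ]
fixedjaw [ 0.6205 -0.035   0.03  ]
screw [0.446  0.0394 0.03  ]
```

>>> carry_out(steps=[[[0,0,0,-33,0],[0,0,0,-66,0],[0,0,0,-99,0],[0,10,7,-130,0],[0,35,24,-130,0],[0,65,44,-130,0],[0,95,64,-130,0],[0,125,84,-130,0],[0,155,104,-130,0],[0,185,124,-130,0]]])

```text
t: 0.98
eef_pos: [0.2786, 0.3705, 0.3612]
tcp_rot: [3.12, -0.362, -0.0]
contact_force: [1.3, 1.1, 0.5]
grip_width: 0.0001
```

>>> carry_out(steps=[[[0,30,20,0,6.5],[0,60,40,0,13],[0,90,60,0,19.5],[0,120,80,0,26],[0,150,101,0,32.5],[0,180,121,0,39],[0,210,141,0,45.5],[0,240,162,0,52],[0,270,182,0,58.5],[0,300,202,0,65]]])

```text
t: 1.82
eef_pos: [0.5243, 0.105, 0.3611]
tcp_rot: [2.431, -1.99, -0.001]
contact_force: [0.5, 1.8, 0.9]
grip_width: -0.0001
```

```bash
cat >> h.py <<'E'
def rel(tgt,yaw=None):
    s=robot.get_state();R=cv2.Rodrigues(s["tcp_rot"])[0]
    y=np.degrees(np.arctan2(R[1,0],R[0,0]))
    print("t",s["t"],"tcp",s["eef_pos"],"yaw",y,"F",s["contact_force"],"shift mm",1000*R.T@(np.array(tgt)-s["eef_pos"]),"turn",None if yaw is None else y-yaw,"q",s["joint_positions"],"w",s["grip_width"])
    return s
E
python3 -c "
from h import *
rel([.573,.051,.36],-78.2)"
```

```text
t 1.8167 tcp [0.5243 0.105  0.3611] yaw -78.6037183177324 F [0.545  1.8139 0.8795] shift mm [ 62.5245 -37.1006   1.06  ] turn -0.4037183177323982 q [ 0.4904  0.2266  0.3962 -0.0002 -1.7407 -0.2915] w -8.71305992165467e-05
```

>>> carry_out(steps=[[[0,15,-9,0,0],[0,35,-20,0,0],[0,52,-31,0,0],[0,62,-37,0,0],[0,62,-37,12,0],[0,62,-37,24,0],[0,62,-37,36,0],[0,62,-37,46,0],[0,62,-37,50,0],[0,62,-37,50,0]]])

```text
t: 2.65
eef_pos: [0.5717, 0.0536, 0.3102]
tcp_rot: [2.436, -1.982, -0.002]
contact_force: [-0.2, 0.6, 0.4]
grip_width: -0.0002
```

```bash
python3 - <<'E'
from h import *
s=rel([.573,.051,.269],-78.2)
a=robot.camera("wrist")[:,:,::-1];b=robot.camera("top")[:,:,::-1];cv2.imwrite("pics/top1.png",b);cv2.imwrite("pics/wrist1.png",a)
C=cal("wrist",s)
for X in([.556,-.004,.283],[.569,-.0685,.283],[.543,.061,.283],[.6465,.0085,.214]):print(proj(C,X))
cv2.imwrite("pics/v1.png",np.hstack([cv2.resize(a,(400,300)),cv2.resize(b[120:270,180:380],(400,300))]))
E
```

```text
t 2.65 tcp [0.5717 0.0536 0.3102] yaw -78.2602312291759 F [-0.1859  0.5649  0.4356] shift mm [ 2.826  -0.8431 41.2449] turn -0.06023122917589774 q [ 0.3655  0.3002  0.3672 -0.0004 -1.64   -0.1606] w -0.00015913410497513165
[344.0331 155.9338]
[353.1487   0.8762]
[336.7225 277.1968]
[190.4159 126.8889]
```

View pics/v1.png

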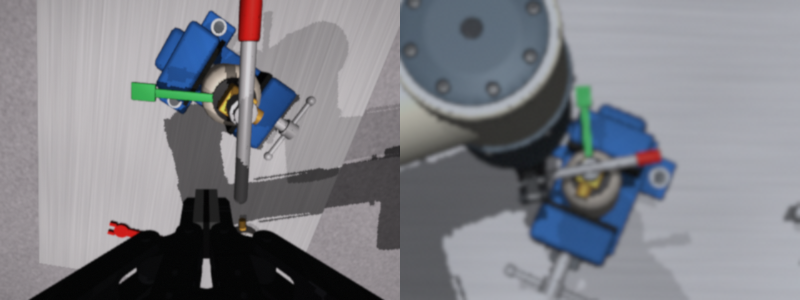

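The wrist view shows the shut fingertip just right of the bar's plain end, on the clockwise side. The bar end is at about (337,280) in full-image pixels, as predicted, and the red end and pointer both match the triangulation. Now I'll descend.

>>> carry_out(steps=[[[0,2,0,6,0],[0,3,0,13,0],[0,3,0,20,0],[0,3,0,27,0],[0,3,0,34,0],[0,3,0,39,0],[0,3,0,41,0],[0,3,3,41,0],[0,3,6,41,0],[0,3,9,41,0]]])

```text
t: 3.58
eef_pos: [0.5643, 0.0487, 0.2708]
tcp_rot: [-2.436, 1.982, -0.002]
contact_force: [2.4, -0.6, -1.3]
grip_width: -0.0003
```

```bash
cat >> h.py <<'E'
A=np.array([.556,-.004]);SH=-1.366
def arc(ths,d,r=.05,z=.269):
    """finger poses (tool shifts mm, turn deg) pushing at key turn ths; d>0: finger on clockwise side"""
    s=robot.get_state();R=cv2.Rodrigues(s["tcp_rot"])[0];y=np.arctan2(R[1,0],R[0,0])
    for th in np.atleast_1d(ths):
        a=SH+np.pi+th;p=A+r*np.array([np.cos(a),np.sin(a)])-d*np.array([-np.sin(a),np.cos(a)])
        print("th %.2f"%th,np.round(1000*R.T@(np.r_[p,z]-s["eef_pos"]),1),"turn %.1f"%np.degrees((y-SH-th+np.pi)%(2*np.pi)-np.pi))
    print("t",s["t"],"tcp",s["eef_pos"],"F",s["contact_force"],"M",s["moment"],"q",s["joint_positions"])
    return s
E
python3 -c "
from h import *
arc([0,.1,.2,.3],.012)"
```

```text
th 0.00 [-0.1  6.8  1.8] turn -0.0
th 0.10 [-1.1 11.9  1.8] turn -5.7
th 0.20 [-1.5 17.   1.8] turn -11.5
th 0.30 [-1.4 22.1  1.8] turn -17.2
t 3.5833 tcp [0.5643 0.0487 0.2708] F [ 2.3613 -0.5699 -1.3334] M [ 0.1131 -1.0985  0.0207] q [ 0.3623  0.2799  0.2404  0.0003 -1.5297 -0.1578]
```

```bash
python3 -c "
from h import *
s=arc([.15,.3,.45],.0185)
a=robot.camera('wrist')[:,:,::-1];cv2.imwrite('pics/wrist2.png',a)
"
```

```text
th 0.15 [-2.3  8.   1.8] turn -8.6
th 0.30 [-3.3 15.9  1.8] turn -17.2
th 0.45 [-3.2 23.9  1.7] turn -25.8
t 3.5833 tcp [0.5643 0.0487 0.2708] F [ 2.3613 -0.5699 -1.3334] M [ 0.1131 -1.0985  0.0207] q [ 0.3623  0.2799  0.2404  0.0003 -1.5297 -0.1578]
```

View pics/wrist2.png

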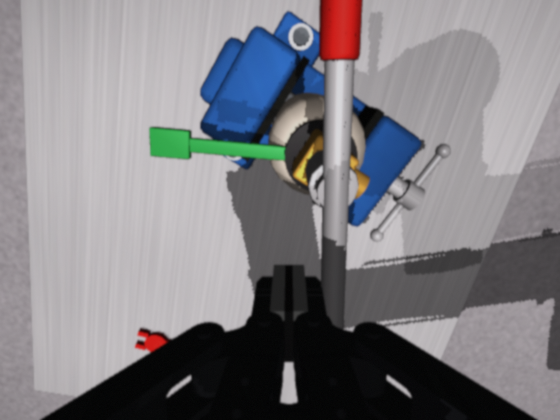

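The wrist view shows the finger's flank (x≈320) about touching the bar (x≈322–345). The bar hasn't turned yet, so now I'll push along the arc.

>>> carry_out(steps=[[[0,-0.5,2,0,-2],[0,-1.5,5,0,-5],[0,-2.3,8,0,-8.6],[0,-2.7,10.6,0,-11.5],[0,-3,13.3,0,-14.3],[0,-3.3,16,0,-17.2],[0,-3.3,18.6,0,-20],[0,-3.3,21.3,0,-23],[0,-3.2,24,0,-25.8],[0,-3.2,24,0,-25.8]]])

```text
t: 4.47
eef_pos: [0.5404, 0.0471, 0.2711]
tcp_rot: [-2.817, 1.386, -0.003]
contact_force: [2.5, 0.6, -0.7]
grip_width: 0.0001
```

```bash
cat >> h.py <<'E'
def keyturn(tag,d,ths):
    """key turn from the red sleeve: top view (on bar plane) and wrist view; pointer too"""
    s=arc(ths,d)
    for n,z in(("top",.283),("wrist",.283)):
        im=np.ascontiguousarray(robot.camera(n)[:,:,::-1]);cv2.imwrite(f"pics/{n}_{tag}.png",im);C=cal(n,s)
        for c,zz,rr in(("red",z,.053),("green",z-.069,.08)):
            roi=(200,130,350,260) if n=="top" else (0,0,560,420)
            for b in blobs(im,c,roi,15):
                p=plane(C,b[1],zz)[:2]-A
                if .03<np.hypot(*p)<.11: 
                    e=max((plane(C,q,zz)[:2] -A for q in b[2:]),key=np.linalg.norm)
                    print(n,c,b[0],"r %.4f turn %.3f | end r %.4f turn %.3f"%(np.hypot(*p),np.arctan2(p[1],p[0])-SH,np.hypot(*e),np.arctan2(e[1],e[0])-SH))
    return s
E
python3 -c "
from h import *
keyturn('a',.0185,[.6,.75,.9])"
```

```text
th 0.60 [-2.2  7.9  2.1] turn -8.5
th 0.75 [-3.3 15.8  2.1] turn -17.1
th 0.90 [-3.1 23.8  2.1] turn -25.7
t 4.4667 tcp [0.5404 0.0471 0.2711] F [ 2.5385  0.6426 -0.6814] M [ 0.1344 -0.9486  0.0176] q [ 0.3756  0.2301  0.1752  0.0002 -1.5131  0.281 ]
top red 53 r 0.0565 turn 0.503 | end r 0.0662 turn 0.500
top green 145 r 0.0610 turn 1.498 | end r 0.0911 turn 1.497
wrist red 2233 r 0.0536 turn 0.524 | end r 0.0617 turn 0.516
wrist green 2864 r 0.0656 turn 1.518 | end r 0.0967 turn 1.507
```

Key turn is at 0.51 and the target is about 1.50. Continuing with the same arc twice.

>>> carry_out(steps=[[[0,-0.8,2.6,0,-2.9],[0,-1.5,5.3,0,-5.7],[0,-2.2,8,0,-8.6],[0,-2.7,10.6,0,-11.5],[0,-3.1,13.3,0,-14.3],[0,-3.3,16,0,-17.2],[0,-3.3,18.6,0,-20],[0,-3.2,21.3,0,-23],[0,-3.1,24,0,-25.8],[0,-3.1,24,0,-25.8]]])

```text
t: 5.4
eef_pos: [0.5193, 0.035, 0.2708]
tcp_rot: [-3.056, 0.724, -0.002]
contact_force: [2.1, 2.2, 1.0]
grip_width: -0.0001
```

```bash
python3 -c "
from h import *
keyturn('b',.0185,[.9,1.05,1.2,1.3,1.4])"
```

```text
th 0.90 [ 0.3 -0.2  1.8] turn 0.0
th 1.05 [-1.9  7.5  1.8] turn -8.5
th 1.20 [-3.  15.4  1.8] turn -17.1
th 1.30 [-3.  20.8  1.8] turn -22.9
th 1.40 [-2.5 26.1  1.7] turn -28.6
t 5.4 tcp [0.5193 0.035  0.2708] F [2.0796 2.1599 1.0091] M [ 0.5088 -0.9654  0.0575] q [ 0.3683  0.1866  0.1193 -0.0002 -1.5018  0.7374]
top red 52 r 0.0564 turn 0.975 | end r 0.0663 turn 0.967
top green 27 r 0.0848 turn 1.470 | end r 0.0923 turn 1.507
wrist red 2038 r 0.0538 turn 0.998 | end r 0.0612 turn 0.992
wrist green 2834 r 0.0633 turn 1.522 | end r 0.0951 turn 1.516
```

>>> carry_out(steps=[[[0,-0.6,2.6,0,-2.9],[0,-1.4,5.3,0,-5.7],[0,-2,8,0,-8.6],[0,-2.5,10.5,0,-11.5],[0,-2.9,13,0,-14.3],[0,-3,15.6,0,-17.2],[0,-3,18.2,0,-20],[0,-3,20.8,0,-22.9],[0,-2.9,22,0,-24],[0,-2.9,22,0,-24]]])

```text
t: 6.33
eef_pos: [0.5065, 0.0166, 0.2703]
tcp_rot: [-3.14, 0.075, 0.0]
contact_force: [1.6, 2.4, 0.4]
grip_width: 0.0002
```

```bash
python3 -c "
from h import *
keyturn('c',.0185,[1.32,1.35,1.4,1.45])"
```

```text
th 1.32 [ 0.4 -0.2  1.3] turn -0.1
th 1.35 [-0.1  1.3  1.3] turn -1.8
th 1.40 [-0.9  3.8  1.3] turn -4.7
th 1.45 [-1.6  6.4  1.3] turn -7.6
t 6.3333 tcp [0.5065 0.0166 0.2703] F [1.5717 2.4217 0.3682] M [ 0.8567 -0.5568  0.0709] q [ 0.3419  0.1601  0.0858 -0.0005 -1.4964  1.1809]
wrist red 1923 r 0.0539 turn 1.410 | end r 0.0608 turn 1.397
wrist green 1612 r 0.0518 turn 1.525 | end r 0.0763 turn 1.514
```

View pics/wrist_c.png

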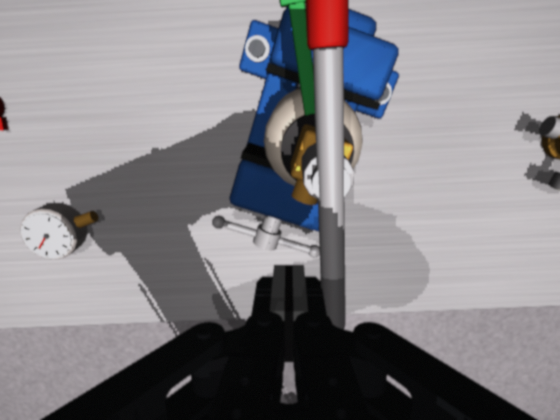

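The wrist view shows the red end a little clockwise of the pointer, with about 0.11 rad to go. A last small push, then dwell.

>>> carry_out(steps=[[[0,-0.2,1,0,-1.2],[0,-0.5,2,0,-2.3],[0,-0.8,3,0,-3.4],[0,-1.1,4,0,-4.6],[0,-1.4,5,0,-5.7],[0,-1.4,5,0,-5.7],[0,-1.4,5,0,-5.7],[0,-1.4,5,0,-5.7],[0,-1.4,5,0,-5.7],[0,-1.4,5,0,-5.7]]])

```text
t: 7.27
eef_pos: [0.5048, 0.0114, 0.2702]
tcp_rot: [3.14, 0.082, -0.0]
contact_force: [1.6, 1.9, 0.5]
grip_width: -0.0001
```

```bash
python3 -c "
from h import *
keyturn('d',.0185,[1.42,1.45,1.5])
im=robot.camera('scene')[:,:,::-1];cv2.imwrite('pics/scene_d.png',im)
a=cv2.imread('pics/top_d.png')
cv2.imwrite('pics/v2.png',np.hstack([cv2.resize(im[165:265,235:335],(400,400),interpolation=2),cv2.resize(a[140:240,215:315],(400,400),interpolation=2)]))"
```

```text
th 1.42 [ 0.3 -0.4  1.2] turn -0.1
th 1.45 [-0.3  1.1  1.2] turn -1.8
th 1.50 [-1.   3.7  1.2] turn -4.7
t 7.2667 tcp [0.5048 0.0114 0.2702] F [1.5561 1.9383 0.5333] M [ 0.6654 -0.3389 -0.0026] q [ 0.3333  0.1566  0.0812  0.0001 -1.4957  1.29  ]
wrist red 1889 r 0.0541 turn 1.512 | end r 0.0608 turn 1.502
wrist green 28 r 0.0742 turn 1.570 | end r 0.0755 turn 1.599
wrist green 385 r 0.0375 turn 1.583 | end r 0.0543 turn 1.553
```

View pics/v2.png

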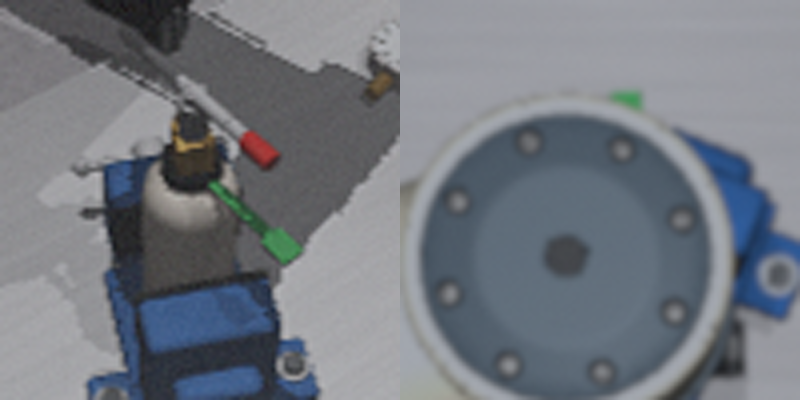

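The scene crop shows the red end lined up with the pointer. The top view is hidden by the wrist. I'll back the finger off, lift, and measure with a clear view, which also gives the one-second stand.

>>> carry_out(steps=[[[0,0,-2,0,0],[0,0,-5,0,0],[0,0,-8,0,0],[0,0,-10,0,0],[0,0,-10,-8,0],[0,0,-10,-18,0],[0,0,-10,-28,0],[0,0,-10,-38,0],[0,0,-10,-46,0],[0,0,-10,-50,0]]])

```text
t: 8.25
eef_pos: [0.5049, 0.0213, 0.3224]
tcp_rot: [-3.14, -0.083, -0.005]
contact_force: [0.7, 0.5, -0.6]
grip_width: 0.0
```

>>> carry_out(steps=[[[0,-10,0,0,0],[0,-25,0,0,0],[0,-45,0,0,0],[0,-65,0,0,0],[0,-80,0,0,0],[0,-90,0,0,0],[0,-90,0,0,0],[0,-90,0,0,0],[0,-90,0,0,0],[0,-90,0,0,0]]])

```text
t: 9.08
eef_pos: [0.4149, 0.0168, 0.3199]
tcp_rot: [3.14, 0.083, -0.001]
contact_force: [0.2, 0.2, 0.0]
grip_width: 0.0001
```

```bash
python3 -c "
from h import *
s=keyturn('e',.0185,[1.42])
im=np.ascontiguousarray(robot.camera('scene')[:,:,::-1]);cv2.imwrite('pics/scene_e.png',im)
for n,i0,i1 in (('scene','scene0','scene_e'),):
  C=cal('scene')
  for f in('scene0','scene_d','scene_e'):
    for b in blobs(cv2.imread(f'pics/{f}.png'),'red',(230,160,330,225),10):
      p=plane(C,b[1],.283)[:2]-A;print(f,p,np.hypot(*p),np.arctan2(p[1],p[0])-SH)
a=cv2.imread('pics/top_e.png');w=cv2.imread('pics/wrist_e.png')
cv2.imwrite('pics/v3.png',np.hstack([cv2.resize(w,(400,300)),cv2.resize(a[140:240,215:348],(400,300),interpolation=2)]))"
```

```text
th 1.42 [89.8  9.7 50.8] turn -0.1
t 9.0833 tcp [0.4149 0.0168 0.3199] F [0.1648 0.2104 0.0496] M [0.0122 0.0461 0.0335] q [ 0.4214 -0.0284  0.0048 -0.0001 -1.6049  1.202 ]
top red 52 r 0.0575 turn 1.500 | end r 0.0669 turn 1.493
top green 16 r 0.0885 turn 1.491 | end r 0.0891 turn 1.542
scene0 [ 0.0112 -0.0499] 0.05114717765009007 0.015251336616380007
scene_d [0.0557 0.0114] 0.05688669015925084 1.5681349166173284
scene_e [0.0555 0.0115] 0.05670569060905207 1.5701828847986192
```

View pics/v3.png

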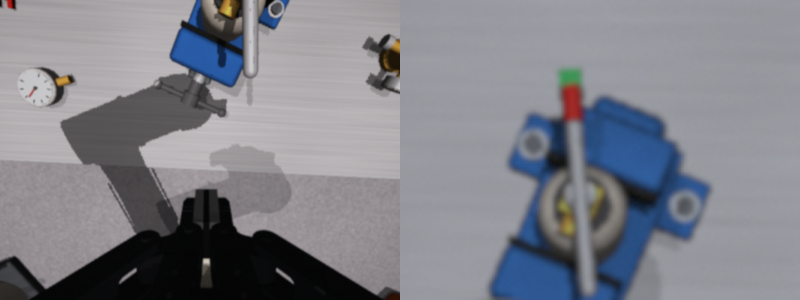

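The top view shows the red end over the pointer: key turn 1.497, pointer 1.49–1.50. The key has stood untouched for over 1 s. Now to the other side for the clockwise push.

```bash
python3 -c "
from h import *
arc([1.5],-.031);arc([1.5],-.022)"
```

```text
th 1.50 [92.6 63.1 50.9] turn -4.7
t 9.2333 tcp [0.4149 0.0167 0.3199] F [-0.9517 -0.2032  0.5031] M [-0.0054 -0.0163  0.0332] q [ 0.4214 -0.0285  0.0048 -0.     -1.605   1.2019]
th 1.50 [91.9 54.1 50.9] turn -4.7
t 9.2333 tcp [0.4149 0.0167 0.3199] F [-0.9517 -0.2032  0.5031] M [-0.0054 -0.0163  0.0332] q [ 0.4214 -0.0285  0.0048 -0.     -1.605   1.2019]
```

>>> carry_out(steps=[[[0,0,15,0,0],[0,0,35,0,-2],[0,15,55,0,-4.7],[0,40,63,0,-4.7],[0,65,63,0,-4.7],[0,85,63,0,-4.7],[0,92.5,63,0,-4.7],[0,92.5,63,0,-4.7],[0,92.5,63,10,-4.7],[0,92.5,63,20,-4.7]]])

```text
t: 10.07
eef_pos: [0.5101, -0.0413, 0.3006]
tcp_rot: [-3.134, -0.212, -0.002]
contact_force: [-0.4, 0.7, -0.1]
grip_width: -0.0001
```

```bash
python3 -c "
from h import *
arc([1.5],-.031);arc([1.5,1.4,1.3,1.2,1.1,1.05],-.021)"
```

```text
th 1.50 [ 0.5  0.1 31.6] turn 0.0
t 10.0667 tcp [ 0.5101 -0.0413  0.3006] F [-0.4134  0.7206 -0.1407] M [0.0224 0.0335 0.0022] q [ 0.2258  0.167   0.1696  0.0002 -1.572   1.4798]
th 1.50 [ 0.5 -9.9 31.6] turn 0.0
th 1.40 [ -1.4 -15.   31.6] turn 5.8
th 1.30 [ -2.7 -20.2  31.6] turn 11.5
th 1.20 [ -3.5 -25.6  31.6] turn 17.2
th 1.10 [ -3.7 -31.   31.6] turn 23.0
th 1.05 [ -3.7 -33.7  31.6] turn 25.8
t 10.0667 tcp [ 0.5101 -0.0413  0.3006] F [-0.4134  0.7206 -0.1407] M [0.0224 0.0335 0.0022] q [ 0.2258  0.167   0.1696  0.0002 -1.572   1.4798]
```

>>> carry_out(steps=[[[0,0.5,0,8,0],[0,0.5,0,17,0],[0,0.5,0,25,0],[0,0.5,0,30,0],[0,0.5,0,30,0],[0,0.5,-3,30,0],[0,0.5,-6,30,0],[0,0.5,-8,30,0],[0,0.5,-10,30,0],[0,0,-12,30,2]]])

```text
t: 10.9
eef_pos: [0.5087, -0.0291, 0.2706]
tcp_rot: [-3.138, -0.157, -0.001]
contact_force: [-0.7, 0.1, 0.1]
grip_width: -0.0
```

```bash
python3 -c "
from h import *
keyturn('f',-.021,[1.5,1.4,1.3,1.2,1.1,1.0])"
```

```text
th 1.50 [0.3 2.4 1.6] turn -1.9
th 1.40 [-1.7 -2.6  1.6] turn 3.8
th 1.30 [-3.3 -7.8  1.6] turn 9.5
th 1.20 [ -4.2 -13.2   1.6] turn 15.2
th 1.10 [ -4.7 -18.6   1.6] turn 21.0
th 1.00 [ -4.6 -24.    1.6] turn 26.7
t 10.9 tcp [ 0.5087 -0.0291  0.2706] F [-0.6936  0.1166  0.1105] M [ 0.0236  0.0375 -0.0003] q [ 0.2507  0.1653  0.0925  0.0001 -1.4974  1.4202]
wrist red 1928 r 0.0544 turn 1.528 | end r 0.0623 turn 1.542
wrist green 1607 r 0.0484 turn 1.517 | end r 0.0749 turn 1.494
```

>>> carry_out(steps=[[[0,-0.9,-1.3,0,1.9],[0,-1.7,-2.7,0,3.8],[0,-2.5,-5.2,0,6.6],[0,-3.3,-7.8,0,9.5],[0,-3.8,-10.5,0,12.3],[0,-4.2,-13.2,0,15.2],[0,-4.5,-16,0,18.1],[0,-4.7,-18.6,0,21],[0,-4.7,-21.3,0,23.8],[0,-4.6,-24,0,26.7]]])

```text
t: 11.83
eef_pos: [0.5009, -0.0067, 0.2704]
tcp_rot: [3.087, -0.574, -0.002]
contact_force: [-2.9, -2.2, 0.6]
grip_width: -0.0001
```

```bash
python3 -c "
from h import *
keyturn('g',-.021,[1.0,.9,.8,.7,.6,.5])"
```

```text
th 1.00 [ 0.5 -1.3  1.4] turn -0.1
th 0.90 [-1.4 -6.4  1.4] turn 5.6
th 0.80 [ -2.7 -11.6   1.4] turn 11.3
th 0.70 [ -3.5 -17.    1.4] turn 17.1
th 0.60 [ -3.8 -22.4   1.4] turn 22.8
th 0.50 [ -3.5 -27.8   1.3] turn 28.5
t 11.8333 tcp [ 0.5009 -0.0067  0.2704] F [-2.8789 -2.2345  0.6325] M [-0.7394  0.7699  0.0068] q [ 0.3006  0.1493  0.0725  0.0009 -1.4958  0.9022]
wrist red 2008 r 0.0542 turn 1.166 | end r 0.0629 turn 1.184
wrist red 73 r 0.0889 turn 2.714 | end r 0.0892 turn 2.686
wrist green 651 r 0.0797 turn 1.552 | end r 0.0893 turn 1.554
```

>>> carry_out(steps=[[[0,-1,-2.5,0,2.8],[0,-1.9,-5.1,0,5.7],[0,-2.6,-7.7,0,8.5],[0,-3.2,-10.3,0,11.4],[0,-3.7,-13,0,14.2],[0,-4,-15.7,0,17.1],[0,-4.2,-18.4,0,20],[0,-4.3,-21.1,0,22.8],[0,-4.2,-23.8,0,25.7],[0,-4,-26.5,0,28.5]]])

```text
t: 12.77
eef_pos: [0.5067, 0.02, 0.2701]
tcp_rot: [2.852, -1.314, -0.002]
contact_force: [-3.0, 0.2, 0.9]
grip_width: -0.0004
```

```bash
python3 -c "
from h import *
keyturn('h',-.0145,[.7,.6,.5,.4,.3,.2,.15,.1,0])"
```

```text
th 0.70 [4.1 2.1 1.1] turn -11.3
th 0.60 [ 2.  -2.6  1.1] turn -5.6
th 0.50 [ 0.3 -7.5  1.1] turn 0.1
th 0.40 [ -0.9 -12.6   1.1] turn 5.9
th 0.30 [ -1.6 -17.8   1. ] turn 11.6
th 0.20 [ -1.7 -23.    1. ] turn 17.3
th 0.15 [ -1.6 -25.6   1. ] turn 20.2
th 0.10 [ -1.4 -28.2   1. ] turn 23.1
th 0.00 [ -0.5 -33.3   1. ] turn 28.8
t 12.7667 tcp [0.5067 0.02   0.2701] F [-3.0357  0.183   0.9096] M [-0.2511  1.0582  0.0732] q [ 0.3486  0.162   0.0874 -0.0003 -1.498   0.3586]
top red 55 r 0.0567 turn 0.628 | end r 0.0660 turn 0.614
top green 15 r 0.0880 turn 1.476 | end r 0.0918 turn 1.533
wrist red 2193 r 0.0537 turn 0.656 | end r 0.0628 turn 0.665
wrist red 1809 r 0.0882 turn 2.572 | end r 0.0975 turn 2.324
wrist green 2626 r 0.0706 turn 1.519 | end r 0.0972 turn 1.507
```

>>> carry_out(steps=[[[0,-0.8,-2.5,0,2.8],[0,-1.4,-5,0,5.7],[0,-2,-7.5,0,8.5],[0,-2.4,-10,0,11.4],[0,-2.8,-12.6,0,14.2],[0,-3,-15.2,0,17.1],[0,-3,-17.8,0,20],[0,-2.9,-20.4,0,22.8],[0,-2.7,-22.6,0,24],[0,-2.6,-23.5,0,24]]])

```text
t: 13.7
eef_pos: [0.5234, 0.0376, 0.2699]
tcp_rot: [2.519, -1.877, -0.002]
contact_force: [-3.3, 0.4, -0.4]
grip_width: 0.0003
```

```bash
python3 -c "
from h import *
keyturn('i',-.0145,[.2,.15,.1,0])"
```

```text
th 0.20 [1.2 0.8 0.9] turn -6.6
th 0.15 [ 0.3 -1.6  0.9] turn -3.7
th 0.10 [-0.5 -4.1  0.9] turn -0.8
th 0.00 [-1.8 -9.2  0.9] turn 4.9
t 13.7 tcp [0.5234 0.0376 0.2699] F [-3.3423  0.4256 -0.4093] M [0.2235 1.1232 0.025 ] q [ 0.37    0.1971  0.1305 -0.0007 -1.505  -0.0797]
top red 53 r 0.0562 turn 0.132 | end r 0.0658 turn 0.138
top green 27 r 0.0838 turn 1.464 | end r 0.0915 turn 1.488
wrist red 2431 r 0.0536 turn 0.169 | end r 0.0630 turn 0.174
wrist red 962 r 0.0879 turn 2.557 | end r 0.0934 turn 2.406
wrist green 2502 r 0.0660 turn 1.519 | end r 0.0977 turn 1.506
```

>>> carry_out(steps=[[[0,-0.4,-1,0,1],[0,-0.6,-2,0,2],[0,-0.8,-3,0,3],[0,-1,-4,0,4],[0,-1.2,-4.8,0,5],[0,-1.3,-5.5,0,5],[0,-1.3,-6,0,5],[0,-1.3,-6.5,0,5],[0,-1.3,-7,0,5],[0,-1.3,-7,0,5]]])

```text
t: 14.63
eef_pos: [0.5297, 0.0407, 0.2702]
tcp_rot: [2.433, -1.987, -0.001]
contact_force: [-3.5, 2.3, -0.5]
grip_width: 0.0001
```

```bash
python3 -c "
from h import *
keyturn('j',-.0145,[0])"
```

```text
th 0.00 [-0.9 -2.1  1.2] turn -0.2
t 14.6333 tcp [0.5297 0.0407 0.2702] F [-3.497   2.2534 -0.5285] M [0.4774 1.293  0.041 ] q [ 0.3713  0.21    0.1473 -0.0002 -1.5085 -0.1701]
top red 59 r 0.0560 turn -0.012 | end r 0.0663 turn 0.001
top green 33 r 0.0815 turn 1.464 | end r 0.0912 turn 1.478
wrist red 2461 r 0.0536 turn 0.027 | end r 0.0627 turn 0.028
wrist red 619 r 0.0902 turn 2.514 | end r 0.0941 turn 2.419
wrist green 2427 r 0.0654 turn 1.520 | end r 0.0980 turn 1.507
```

>>> carry_out(steps=[[[0,0,-0.3,0,0],[0,0,-0.6,0,0],[0,0,-0.9,0,0],[0,0,-1.2,0,0],[0,0,-1.4,0,0],[0,0,-1.6,0,0],[0,0,-1.8,0,0],[0,0,-2,0,0],[0,0,-2,0,0],[0,0,-2,0,0]]])

```text
t: 15.57
eef_pos: [0.5305, 0.0409, 0.2701]
tcp_rot: [2.432, -1.986, -0.003]
contact_force: [-8.5, 1.1, 0.9]
grip_width: -0.0002
```

```bash
python3 -c "
from h import *
keyturn('k',-.0145,[0])"
```

```text
th 0.00 [-0.9 -1.4  1.1] turn -0.2
t 15.5667 tcp [0.5305 0.0409 0.2701] F [-8.4751  1.147   0.8601] M [0.5253 2.9461 0.1073] q [ 0.3708  0.2133  0.1515 -0.0008 -1.5118 -0.1696]
top red 58 r 0.0561 turn -0.014 | end r 0.0663 turn 0.001
top green 37 r 0.0780 turn 1.459 | end r 0.0910 turn 1.469
wrist red 2458 r 0.0535 turn 0.022 | end r 0.0626 turn 0.023
wrist red 621 r 0.0906 turn 2.507 | end r 0.0946 turn 2.413
wrist green 2440 r 0.0655 turn 1.520 | end r 0.0979 turn 1.507
```

Force has risen to 8.5 N, well above the ~3 N needed for turning, and the tip stopped after 0.8 mm. The key is against its stop. Backing off, lifting and moving clear.

>>> carry_out(steps=[[[0,0,2,0,0],[0,0,5,0,0],[0,0,9,0,0],[0,0,12,0,0],[0,0,12,-10,0],[0,0,12,-22,0],[0,0,12,-36,0],[0,0,12,-50,0],[0,0,12,-60,0],[0,0,12,-60,0]]])

```text
t: 16.5
eef_pos: [0.5213, 0.0384, 0.3336]
tcp_rot: [-2.43, 1.985, -0.007]
contact_force: [0.2, 0.6, -0.3]
grip_width: 0.0001
```

>>> carry_out(steps=[[[0,-10,5,0,0],[0,-25,15,0,0],[0,-45,30,0,0],[0,-65,45,0,0],[0,-85,60,0,0],[0,-95,70,0,0],[0,-100,75,0,0],[0,-100,75,0,0],[0,-100,75,0,0],[0,-100,75,0,0]]])

```text
t: 17.33
eef_pos: [0.427, 0.1213, 0.33]
tcp_rot: [2.432, -1.987, 0.0]
contact_force: [-0.4, -0.7, 1.2]
grip_width: -0.0001
```

```bash
python3 -c "
from h import *
keyturn('l',-.0145,[0])
b=np.ascontiguousarray(robot.camera('scene')[:,:,::-1]);a=cv2.imread('pics/top_l.png')
for n,im in(('scene',b),('top',a),('scene0',cv2.imread('pics/scene0.png')),('top0',cv2.imread('pics/top0.png'))):
  for x in blobs(im,'red',(230,160,330,225),10):print(n,*x)
cv2.imwrite('pics/v4.png',np.hstack([cv2.resize(b[140:290,130:410],(400,214)),cv2.resize(a[140:290,100:380],(400,214))]))"
```

```text
th 0.00 [ 98.5 -86.8  61. ] turn -0.2
t 17.3333 tcp [0.427  0.1213 0.33  ] F [-0.4169 -0.6529  1.1919] M [-0.0078 -0.0917  0.0205] q [ 0.6322  0.0312  0.0896  0.0002 -1.6298 -0.4316]
top red 59 r 0.0560 turn -0.016 | end r 0.0662 turn 0.003
top green 157 r 0.0585 turn 1.505 | end r 0.0909 turn 1.492
scene 37 [266.1622 200.4595] [269.8131 197.7483] [262.2634 203.3547]
top 59 [303.8136 198.4746] [308.9953 196.9836] [298.697  199.9469]
scene0 36 [266.2778 200.5278] [269.963  197.9472] [262.7157 203.0221]
top0 58 [303.8276 198.3276] [309.0055 197.022 ] [298.655  199.6318]
```

View pics/v4.png

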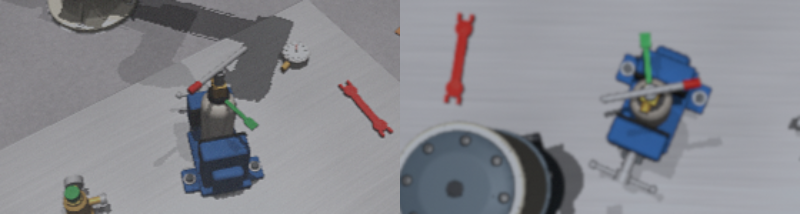

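The red end is back at its starting pixels within 0.2 px in both views. The key is seated at its original height, the other items haven't moved, and the finger is clear. Handing in.

```bash
python3 -c "
from plant import robot
print(robot.hand_in())"
```

```text
the job is handed in; nothing more can be done
None
```

I opened the valve to the pointer, let it stand, then shut it against its stop and handed the job in after about 17.5 s of robot time.

- **Opening:** I pushed the plain end of the key anticlockwise with the shut fingers to about 1.50 rad. From the top view the key was at 1.497 rad and the pointer at about 1.49–1.50. The key stood there untouched for more than 1 s.
- **Shutting:** I pushed it back clockwise until the force rose to about 8.5 N, against about 3 N for turning, and the finger stopped advancing. I then backed off and moved clear.
- **Final check:** The red end is within about 0.2 px of its starting position in both fixed views, so the key is shut and seated. In the last pictures the gauge, regulator and spanner look unmoved; I judged that by eye, without measuring.
- **Disagreements:** Single-view readings at the open position differed. The scene camera, using my estimated axis, read about 1.57 rad. The wrist camera read 1.51–1.53. I put this down to calibration and axis errors of 2–3 mm and trusted the top view, which saw the key and pointer together.

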